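Spin-check a photometer carousel and stop it at the window

TASK

Check that the photometer's carousel runs freely: with a fingertip flick it round by one of the standing glass standards (either way), take the finger off and let it coast untouched for at least three seconds at a lively pace. Then stop it by pressing a fingertip on the disc, so that the orange stripe comes to rest facing the white strip on the reading head, and take the finger away leaving it there at rest. Do not pinch or lift the carousel, and leave the other things on the bench where they stand.

Things in the scene. Friction and masses are not known exactly. Their poses are not given: they have to be found in the camera images.
- photometer: Fixed white photometer. Origin: underside centre of its round foot (radius 132 mm, 44 mm high, on the bench), z up. Its reading head, a white box 160 mm along its own x, 110 mm along y (from y = 145 to 255 mm) and 72 mm high, stands on its own +y side. Place varies; yaw up to about 30 degrees either way.
- carousel: Grey carousel disc, radius 120 mm, 8 mm thick, about 0.5 kg, level, turning without end stops about its vertical axis. Origin: centre of its underside, on the axis, 55 mm above the bench; its top face is at 63 mm. From 65 to 120 mm radius it is a flat bare band, where a fingertip can press. It only sits on its spindle and lifts if pulled up.
- hub (a point): Top centre of the carousel's fixed centre knob (radius 22 mm), on the axis, 83 mm above the bench. The bearing is very light: left alone the carousel loses half its speed in roughly 3 to 5 s and stops after some 20 to 30 s; a fingertip pressed on it with a few newtons stops it almost at once.
- orange_standard (a point): Top centre of the orange standard, 91 mm above the bench. Five such round standards (radius 9 mm) are fixed upright on the carousel, axes 55 mm from its centre and 72 degrees apart: orange on the carousel's own +x axis, then, counter-clockwise from above, green, blue, amber and white. A closed fingertip fits between neighbours.
- stripe (a point): Outer end of the orange stripe, painted 8 mm wide along the carousel's own +x radius from the orange standard to the rim; the point is on the top face, 115 mm from the axis.
- window (a point): Middle of the inner edge of the white strip (44 mm long along the rim, between two black blocks) on the reading head: 125 mm from the carousel's axis along the photometer's +y, 64 mm above the bench; strip's top at 70 mm, blocks' at 73 mm. When the stripe faces it squarely the two points are 10 mm apart.
- beaker: Bystander: glass beaker, 68 mm wide, 90 mm high; origin under its centre.
- flask: Bystander: conical glass flask, 76 mm wide, 110 mm high; origin under its centre.
- reagent_bottle: Bystander: amber bottle, 60 mm wide, 130 mm high; origin under its centre.
- jar: Bystander: white jar with a blue cap, 64 mm wide, 75 mm high; origin under its centre.
- tube_rack: Bystander: white tube rack with one row of five holes, 45 x 140 x 45 mm; origin under its centre.
- spare_standard: Bystander: loose green glass standard, 22 mm wide, 28 mm high, standing on top of the reading head; origin under its centre.
- lens_case: Bystander: small black case, 50 x 30 x 18 mm, on the bench beside the photometer's foot; origin under its centre.

How it is judged:
On the way, in this order (a step that is already met when the one before it is completed fails the run):
1. the carousel coasts untouched, faster than 0.4 rad/s, for three seconds (angular speed of carousel above 0.4 rad/s and contact force between each of the arm, the fingers and carousel below 0.05 N), for 2.9 s.
2. a fingertip presses on the carousel and holds it still with the stripe at the window (contact force between the fingers and carousel above 0.3 N and angular speed of carousel below 0.06 rad/s and horizontal distance between stripe and window below 0.0235 m), for 0.15 s.
At the end, for the whole second after the job is handed in: the outer end of the orange stripe is within about 20 mm, along the rim, of the middle of the white strip (the two points under 23.5 mm apart), the carousel is at rest (under 0.03 rad/s) and down on its spindle, and the bystanders are within 20 mm of where they stood (horizontal distance between stripe and window below 0.0235 m and angular speed of carousel below 0.03 rad/s and z of carousel in the frame of photometer below 0.058 m and distance of each of beaker, flask, reagent_bottle, jar, tube_rack, spare_standard, lens_case from where it was at the start of the episode below 0.02 m); the robot touches nothing.
It fails at once if the carousel is lifted more than 6 mm off its seat (z of carousel in the frame of photometer above 0.061 m).
It fails at once if a bystander is pushed, lifted or carried more than 20 mm (distance of any of beaker, flask, reagent_bottle, jar, tube_rack, spare_standard, lens_case from where it was at the start of the episode above 0.02 m).
It also fails if it takes over 72 s, if anything falls off the work surface, if the arm or the gripper's body presses on something with over 40 N, if the wrist force passes 120 N, or if a joint passes its speed limit or range.

ROBOT

A 7-joint arm with a two-finger parallel gripper is mounted at the origin on the work surface. World frame = base frame: x ahead of the robot, y to its left, z up, the work surface at z = 0. Lengths are in m, angles in rad, forces in N, time in s.
With the tool pointing down it reaches from about 0.4 to 0.85 m from the base axis. Payload 4.5 kg.
Tool frame: the origin (TCP) lies midway between the tips of the shut fingers; the grasp point (between the pads) lies 19 mm behind it; z points along the fingers, y is the direction in which the jaws open and shut (so a half turn about z gives the same grasp; the last joint's range is limited). The gripper opens to 88 mm and grips with 3 to 60 N. Pads are 18 mm wide; open, the fingers measure 123 mm over their backs; the gripper's body (75 mm by 187 mm) begins 45 mm behind the grasp point.
Start: joints at [1.163, 0.689, -0.195, 1.565, 0.157, 0.902, -0.215], TCP at [0.267, -0.565, 0.239] pointing down, gripper open.
Joint ranges: [-3.01, 3.01], [-0.46, 2.08], [-1.47, 1.51], [0.13, 2.56], [-1, 4.14], [0.04, 2.09], [-2.66, 2.66]. Speed limits (rad/s): [2.57, 2.57, 3.14, 3.14, 3.14, 3.14, 3.14].

INTERFACE

Orientations are given as a unit quaternion [x, y, z, w].
In Python, from plant import r gives the robot as it stands.
- The arm moves only by the tool play_rows, never from a script. Its argument "targets" is a list of rows, each an object of numbers: "jaw": the closure, from 0 (fully open) to 1 (shut); "dx", "dy", "dz": the shift along the tool's x, y, z in m; "yaw": the turn about the tool's z in rad. A call has exactly 5 rows; each row shifts and turns the pose as measured when the row begins, along the tool's axes as they then stand; what a row does not reach is not made up. A row lasts 1/10 s, in which the tool goes at most 50 mm and 8.59 degrees, less where a joint would pass 70% of its speed; a pose out of reach is approached as far as the arm can. A call with a gripper value outside its range is refused whole. The fingers move at their own pace and stop on an object; "squeeze" is the grip in N (left out, the last holds). Time passes only in rows, so rows that do not move let the fingers close, or fill a call up. It gives the time, the measured TCP pose, the force and the opening at its end, in the units of the state.
- r.get_state(): the state, without advancing time (a new reading comes with each control period).
- r.snapshot(name): name is "side" or "top"; returns a dict with "frame" (420x560x3 uint8, red, green, blue), "z_map" (420x560 float32, m along the optical axis (not along the pixel's ray), 0 where there is no reading), "mtx" (3x3 intrinsics, pixels), "dist_coeffs" ([k1, k2, p1, p2, k3] as OpenCV has them; the pictures are not rectified), "position" and "orientation" of the camera in the world. Camera axes: x right, y up, looking along -z (the intrinsics and any distortion apply to the point x, -y, -z); pixel columns grow to the right and rows downward; lengths in m; the calibration is good to about 2 mm. A picture is of the moment at which its call begins.
- r.finish_job(): hands the job in, once; it reports no verdict.
The state is a dict: "clock": time; "q": joint angles; "qd": joint speeds; "joint_torque": joint torques, N m; "tool_pos": TCP position; "eef_rot": TCP orientation; "contact_force": force on the tool from outside, world axes, zero at the start; "moment": the same for the moment, N m; "opening": opening from 0.0 (shut) to 1.0 (fully open).
Only numpy, scipy, OpenCV 4.12 (cv2) and the standard library are available. Lean on these libraries where they do the work, as an engineer would, in place of code of your own. Each camera call takes 0.05 s, during which the arm holds its last target.

## Working session

There is one attempt and no reset: what is moved stays moved. The work goes in short steps, Python scripts to look and compute and a tool call to move; the robot and the scene stay as the last step left them, time stands still between calls to the robot, and variables do not carry over. Pictures are saved under pics/ and viewed, and the job is handed in when it is done.

Besides the shell and the picture viewer there is one more tool, called after ">>>" as name(argument=value, ...), one argument or row to a line, values as JSON. play_rows: Moves the arm, as the interface text tells. Its arguments: {"type":"object","properties":{"targets":{"type":"array"},"squeeze":{"type":"number"}},"required":["targets"]}

```bash
ls; mkdir -p pics; cat > h.py <<'E'
import numpy as np, cv2
from plant import r
from scipy.spatial.transform import Rotation as R
def snap(n,fn=None):
    s=r.snapshot(n)
    if fn: cv2.imwrite('pics/'+fn,cv2.cvtColor(s['frame'],cv2.COLOR_RGB2BGR))
    return s
def pts(s,uv,plane=None):
    uv=np.asarray(uv,float).reshape(-1,1,2)
    n=cv2.undistortPoints(uv,np.array(s['mtx']),np.array(s['dist_coeffs'])).reshape(-1,2)
    d=np.c_[n[:,0],-n[:,1],-np.ones(len(n))]
    Rm=R.from_quat(s['orientation']).as_matrix() if np.size(s['orientation'])==4 else np.array(s['orientation'])
    w=d@Rm.T; p=np.array(s['position'])
    if plane is not None:
        return p+w*((plane-p[2])/w[:,2])[:,None]
    ui=uv.reshape(-1,2).round().astype(int)
    z=s['z_map'][ui[:,1],ui[:,0]]
    return p+w*z[:,None]
E
python3 - <<'E'
from h import *
st=r.get_state()
print(st)
for n in('top','side'):
    s=snap(n,n+'0.png'); print(n,s['position'],s['orientation'],s['mtx'],s['dist_coeffs'])
E
```

```text
pics
{'clock': 0.0, 'q': array([ 1.16279664,  0.69001526, -0.19451069,  1.56634065,  0.1572778 ,
        0.90251088, -0.21509496]), 'qd': array([ 0.00087397, -0.00015583, -0.00136864, -0.00205311, -0.00040169,
        0.00012636, -0.00093843]), 'joint_torque': array([-9.73456226e-04, -5.27551746e+01, -1.26714092e+00, -1.53425717e+01,
       -5.26290166e-02,  6.67495566e-03,  1.77095890e-04]), 'tool_pos': array([ 0.2669128 , -0.5644301 ,  0.23789134]), 'eef_rot': array([ 9.75692281e-01,  2.19143069e-01, -2.64702072e-04, -9.04505835e-04]), 'contact_force': array([ 0.99206033,  0.04377883, -0.09649226]), 'moment': array([-0.03097916,  0.00484336,  0.04670254]), 'opening': 1.0019124677062436}
top [0.37471849 0.00368669 1.45747508] [ 0.0301056  -0.04292918 -0.69844541  0.71373998] [[509.88653344   0.         275.21871199]
 [  0.         509.88653344 208.30387197]
 [  0.           0.           1.        ]] [0.03831652 0.         0.         0.         0.        ]
side [ 0.48174857 -0.7399445   0.99838152] [ 0.33873868 -0.01112643 -0.01059896  0.940755  ] [[481.03313008   0.         280.69439072]
 [  0.         481.03313008 200.33059108]
 [  0.           0.           1.        ]] [-0.14664708  0.          0.          0.          0.        ]
```

View pics/top0.png

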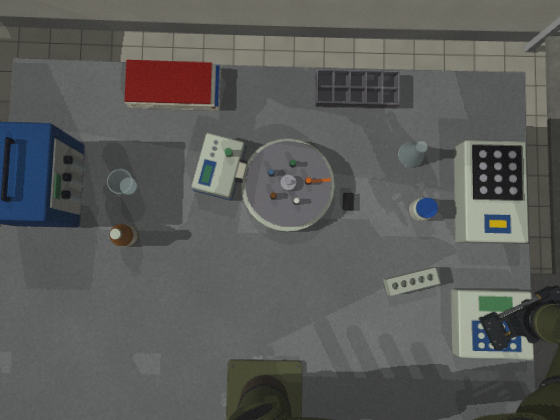

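View pics/side0.png

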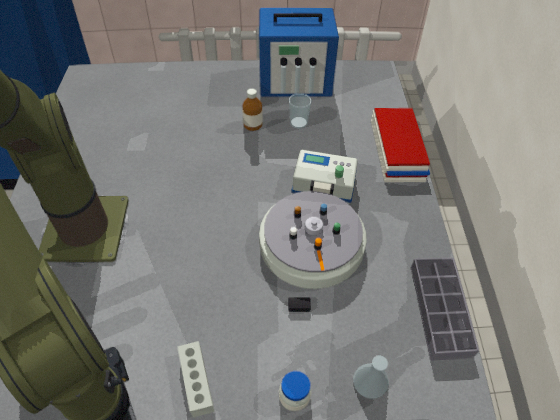

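The top view shows the carousel centred near (288,183). The stripe points right, ending near (329,180), and the white strip is to the left near (240,170). The head is at about (217,166), with the lens case at (348,201). Next I'll measure these.

```bash
cat >> h.py <<'E'
def allpts(s):
    v,u=np.mgrid[0:420,0:560]
    uv=np.c_[u.ravel(),v.ravel()]
    P=pts(s,uv); P[s['z_map'].ravel()==0]=np.nan
    return uv,P
E
python3 - <<'E'
from h import *
for n in('top','side'):
    s=snap(n); uv,P=allpts(s); c=s['frame'].reshape(-1,3).astype(int)
    hsv=cv2.cvtColor(s['frame'],cv2.COLOR_RGB2HSV).reshape(-1,3).astype(int)
    near=np.hypot(P[:,0]-0.45,P[:,1])<0.35
    top=near&(abs(P[:,2]-0.063)<0.004)
    # restrict
    q=P[top]; 
    from scipy.optimize import least_squares
    med=np.median(q,0); k=np.hypot(*(q-med)[:,:2].T)<0.13
    hull=cv2.convexHull(q[k][:,:2].astype(np.float32)).reshape(-1,2)
    f=least_squares(lambda x:np.hypot(hull[:,0]-x[0],hull[:,1]-x[1])-x[2],[med[0],med[1],.12],loss='soft_l1',f_scale=.002).x
    print(n,'disc',f,med)
    d=np.hypot(P[:,0]-f[0],P[:,1]-f[1])
    kn=(d<.04)&(abs(P[:,2]-.083)<.004); print('hub',P[kn].mean(0),kn.sum())
    o=(d<.125)&(d>.065)&(abs(P[:,2]-.063)<.006)&(hsv[:,1]>150)
    print('stripe',o.sum(),P[o].mean(0) if o.any() else'', np.degrees(np.arctan2(*(P[o].mean(0)[:2]-f[:2])[::-1])))
    for nm,lo,hi in(('std',.085,.097),):
        m=(d<.075)&(d>.035)&(P[:,2]>lo)&(P[:,2]<hi)
        ang=np.degrees(np.arctan2(P[m,1]-f[1],P[m,0]-f[0]))
        for a in sorted(set((ang/12).round())): 
            mm=(ang/12).round()==a; print('std',a*12,mm.sum(),P[m][mm].mean(0).round(4),c[m][mm].mean(0).round())
    hd=near&(abs(P[:,2]-.072)<.004)&(d>.14)&(d<.32)
    rr=cv2.minAreaRect(P[hd][:,:2].astype(np.float32)); print('head',rr,P[hd].mean(0))
    lc=near&(abs(P[:,2]-.018)<.005)&(d<.22)&(c.sum(1)<120)
    print('lens',P[lc].mean(0),lc.sum())
    for nm,px in (('window',(240,170)),):
        if n=='top': print(nm,pts(s,[px]),pts(s,[px],.067))
E
python3 - <<'E'
import cv2
a=cv2.imread('pics/top0.png')[115:250,180:370]
cv2.imwrite('pics/crop0.png',cv2.resize(a,None,fx=4,fy=4,interpolation=cv2.INTER_CUBIC))
E
```

```text
top disc [ 0.59062986 -0.05330765  0.11943418] [ 0.59039744 -0.04701196  0.06262658]
hub [ 0.58959537 -0.05418181  0.0827214 ] 138
stripe 40 [ 0.60077565 -0.14517869  0.06349353] -83.69806820899605
std -168.0 1 [ 0.5376 -0.0699  0.0915] [166. 168. 162.]
std -156.0 22 [ 0.5392 -0.0758  0.089 ] [167. 168. 157.]
std -144.0 5 [ 0.5427 -0.0825  0.0883] [130. 130. 123.]
std -96.0 3 [ 0.5903 -0.1097  0.0924] [145.  77.  31.]
std -84.0 23 [ 0.5962 -0.1081  0.0905] [162.  86.  32.]
std -72.0 1 [ 0.6019 -0.1045  0.0875] [179.  91.  26.]
std -24.0 3 [ 0.6416 -0.0709  0.0921] [49. 73. 55.]
std -12.0 21 [ 0.6438 -0.0646  0.0901] [51. 90. 60.]
std -0.0 1 [ 0.6421 -0.0575  0.0876] [46. 74. 51.]
std 48.0 1 [ 0.6243 -0.0087  0.0881] [ 71.  90. 105.]
std 60.0 21 [ 0.6178 -0.0063  0.0904] [ 63.  90. 113.]
std 72.0 4 [ 0.6108 -0.0049  0.0898] [49. 66. 82.]
std 120.0 1 [ 0.5582 -0.0074  0.0897] [99. 72. 52.]
std 132.0 21 [ 0.5534 -0.0123  0.0901] [95. 62. 37.]
std 144.0 2 [ 0.5491 -0.0185  0.0878] [66. 50. 36.]
head ((0.6354773640632629, 0.13680991530418396), (0.11547280848026276, 0.1589273363351822), 76
[... 697 characters left out ...]
[187. 118.  46.]
std -24.0 6 [ 0.6424 -0.0732  0.0894] [38. 82. 49.]
std -12.0 26 [ 0.6451 -0.0668  0.0902] [ 82. 139.  95.]
std -0.0 1 [ 0.6487 -0.061   0.0906] [ 92. 155. 107.]
std 48.0 2 [ 0.6232 -0.0132  0.0884] [ 51.  78. 100.]
std 60.0 24 [ 0.6187 -0.0092  0.0901] [ 76. 116. 146.]
std 72.0 4 [ 0.6135 -0.0042  0.09  ] [109. 146. 176.]
std 120.0 2 [ 0.5589 -0.0097  0.0874] [158. 110.  55.]
std 132.0 25 [ 0.5551 -0.0157  0.0904] [142. 100.  53.]
std 144.0 9 [ 0.55   -0.0194  0.0886] [102.  70.  38.]
head ((0.6374548673629761, 0.13544784486293793), (0.11845839023590088, 0.15889543294906616), 76.15206146240234) [0.63592815 0.13424304 0.07191821]
lens [ 0.55701719 -0.23435992  0.01745435] 70
```

View pics/crop0.png

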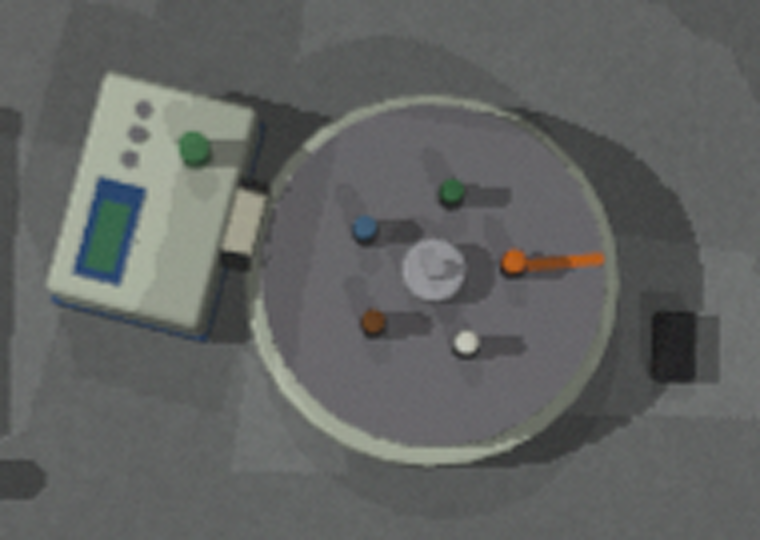

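Measurements agree between cameras:
- **Axis:** about (0.591, -0.055).
- **Stripe:** angle about -83.5°.
- **Window:** direction about 76.5°.

I'll bring the shut fingers over the orange–green gap (angle -47.6°), staying high.

>>> play_rows(
  targets=[
    {"jaw":1,"dx":0.035,"dy":-0.018,"dz":0,"yaw":0},
    {"jaw":1,"dx":0.035,"dy":-0.018,"dz":0,"yaw":0},
    {"jaw":1,"dx":0.035,"dy":-0.018,"dz":0,"yaw":0},
    {"jaw":1,"dx":0.035,"dy":-0.018,"dz":0,"yaw":0},
    {"jaw":1,"dx":0.035,"dy":-0.018,"dz":0,"yaw":0},
  ],
  squeeze=20,
)

```text
clock: 0.7
tool_pos: [0.3844, -0.4107, 0.2361]
eef_rot: [0.977, 0.211, -0.003, 0.001]
contact_force: [0.4, 0.4, -0.1]
opening: 0.572
```

>>> play_rows(
  targets=[
    {"jaw":1,"dx":0.035,"dy":-0.018,"dz":0,"yaw":0},
    {"jaw":1,"dx":0.035,"dy":-0.018,"dz":0,"yaw":0},
    {"jaw":1,"dx":0.035,"dy":-0.018,"dz":0,"yaw":0},
    {"jaw":1,"dx":0.035,"dy":-0.018,"dz":0,"yaw":0},
    {"jaw":1,"dx":0.035,"dy":-0.018,"dz":0,"yaw":0},
  ],
)

```text
clock: 1.2
tool_pos: [0.5103, -0.2494, 0.2348]
eef_rot: [0.977, 0.211, -0.003, 0.0]
contact_force: [0.1, -1.1, -0.3]
opening: 0.117
```

>>> play_rows(
  targets=[
    {"jaw":1,"dx":0,"dy":0,"dz":0,"yaw":-0.06},
    {"jaw":1,"dx":0,"dy":0,"dz":0,"yaw":-0.06},
    {"jaw":1,"dx":0,"dy":0,"dz":0,"yaw":-0.06},
    {"jaw":1,"dx":0,"dy":0,"dz":0,"yaw":-0.06},
    {"jaw":1,"dx":0,"dy":0,"dz":0,"yaw":-0.06},
  ],
)

```text
clock: 1.7
tool_pos: [0.5163, -0.2386, 0.2341]
eef_rot: [0.93, 0.368, -0.001, -0.002]
contact_force: [-0.0, -0.5, 0.0]
opening: 0.006
```

```bash
cat >> h.py <<'E'
C=np.array([0.5908,-0.055])
def togo(x,y,z,yang=None):
    st=r.get_state(); Rm=R.from_quat(st['eef_rot']).as_matrix()
    d=Rm.T@(np.array([x,y,z])-st['tool_pos'])
    ya=np.degrees(np.arctan2(Rm[1,1],Rm[0,1]))
    print('t',round(st['clock'],2),'pos',st['tool_pos'].round(4),'yang',ya.round(2),'zax',Rm[:,2].round(3),'F',np.round(st['contact_force'],1),'open',round(st['opening'],2))
    print('tool delta',d.round(4), 'yaw', None if yang is None else -np.radians((yang-ya+180)%360-180).round(3))
E
python3 - <<'E'
from h import *
togo(0.6245,-.0919,.12,-47.6)
E
```

```text
t 1.7 pos [ 0.5163 -0.2386  0.2341] yang -46.81 zax [-0.003  0.003 -1.   ] F [-0.  -0.5  0. ] open 0.01
tool delta [ 0.1794 -0.0324  0.1142] yaw 0.014
```

>>> play_rows(
  targets=[
    {"jaw":1,"dx":0.038,"dy":-0.007,"dz":0.016,"yaw":0.007},
    {"jaw":1,"dx":0.038,"dy":-0.007,"dz":0.016,"yaw":0.007},
    {"jaw":1,"dx":0.038,"dy":-0.007,"dz":0.016,"yaw":0},
    {"jaw":1,"dx":0.038,"dy":-0.007,"dz":0.016,"yaw":0},
    {"jaw":1,"dx":0.03,"dy":-0.005,"dz":0.016,"yaw":0},
  ],
)

```text
clock: 2.2
tool_pos: [0.6299, -0.0957, 0.1526]
eef_rot: [0.935, 0.355, -0.001, 0.001]
contact_force: [0.5, -1.2, 0.5]
opening: 0.004
```

```bash
python3 - <<'E'
from h import *
togo(0.6245,-.0919,.12,-47.6)
snap('top','t1.png');snap('side','s1.png')
togo(0.6245,-.0919,.073,-47.6)
a=np.hstack([cv2.imread('pics/t1.png')[100:260,170:370],cv2.imread('pics/s1.png')[130:290,200:400]])
cv2.imwrite('pics/c1.png',cv2.resize(a,None,fx=2,fy=2))
E
```

```text
t 2.2 pos [ 0.6299 -0.0957  0.1526] yang -48.38 zax [-0.001 -0.003 -1.   ] F [ 0.5 -1.2  0.5] open 0.0
tool delta [-0.0014 -0.0065  0.0326] yaw -0.014
t 2.3 pos [ 0.63   -0.0913  0.1509] yang -48.02 zax [-0.003  0.001 -1.   ] F [-1.   0.8 -0.3] open 0.0
tool delta [-0.0043 -0.003   0.0779] yaw -0.007
```

View pics/c1.png

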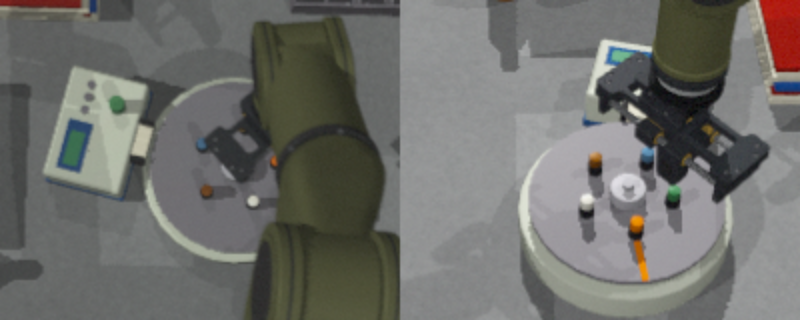

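The side view shows the shut fingers over the gap between orange and green, with the view of the standards still clear. Next I lower them into the gap.

>>> play_rows(
  targets=[
    {"jaw":1,"dx":-0.003,"dy":-0.003,"dz":0.008,"yaw":-0.007},
    {"jaw":1,"dx":0,"dy":0,"dz":0.012,"yaw":0},
    {"jaw":1,"dx":0,"dy":0,"dz":0.012,"yaw":0},
    {"jaw":1,"dx":0,"dy":0,"dz":0.008,"yaw":0},
    {"jaw":1,"dx":0,"dy":0,"dz":0,"yaw":0},
  ],
)

```text
clock: 2.8
tool_pos: [0.6224, -0.0963, 0.1075]
eef_rot: [0.933, 0.359, -0.004, -0.0]
contact_force: [0.0, 0.0, -0.4]
opening: 0.003
```

```bash
python3 - <<'E'
from h import *
togo(0.6245,-.0919,.073,-47.6)
snap('side','s2.png')
togo(0.6245,-.0919,.073,-47.6)
a=cv2.imread('pics/s2.png')[130:290,200:400]
cv2.imwrite('pics/c2.png',cv2.resize(a,None,fx=3,fy=3))
E
```

```text
t 2.8 pos [ 0.6224 -0.0963  0.1075] yang -47.87 zax [-0.007 -0.003 -1.   ] F [ 0.   0.  -0.4] open 0.0
tool delta [ 0.0047 -0.0018  0.0345] yaw -0.005
t 2.85 pos [ 0.6227 -0.0964  0.108 ] yang -47.88 zax [-0.006 -0.003 -1.   ] F [-0.1  0.3  0.1] open 0.0
tool delta [ 0.0046 -0.0021  0.035 ] yaw -0.005
```

View pics/c2.png

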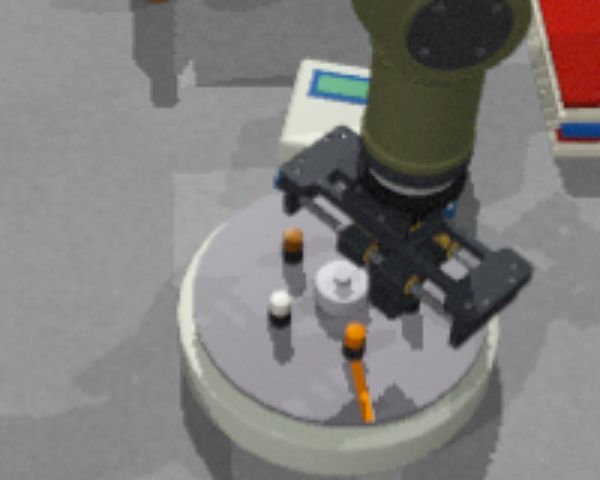

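The fingertips are just in front of the green standard, clear of orange. The pose is a few mm back along x, which is fine for a run-up. I'll lower the rest of the way.

>>> play_rows(
  targets=[
    {"jaw":1,"dx":0.003,"dy":-0.002,"dz":0.01,"yaw":0},
    {"jaw":1,"dx":0,"dy":0,"dz":0.01,"yaw":0},
    {"jaw":1,"dx":0,"dy":0,"dz":0.01,"yaw":0},
    {"jaw":1,"dx":0,"dy":0,"dz":0.005,"yaw":0},
    {"jaw":1,"dx":0,"dy":0,"dz":0,"yaw":0},
  ],
)

```text
clock: 3.35
tool_pos: [0.6242, -0.0933, 0.0706]
eef_rot: [0.933, 0.359, -0.002, 0.001]
contact_force: [0.1, 0.3, -1.0]
opening: 0.007
```

```bash
python3 - <<'E'
from h import *
togo(0.6245,-.0919,.073,-47.6)
E
```

```text
t 3.35 pos [ 0.6242 -0.0933  0.0706] yang -47.93 zax [-0.004 -0.003 -1.   ] F [ 0.1  0.3 -1. ] open 0.01
tool delta [ 0.0011 -0.0008 -0.0024] yaw -0.006
```

>>> play_rows(
  targets=[
    {"jaw":1,"dx":0.01,"dy":0,"dz":0,"yaw":0},
    {"jaw":1,"dx":0.011,"dy":0,"dz":0,"yaw":0},
    {"jaw":1,"dx":0.011,"dy":0,"dz":0,"yaw":0},
    {"jaw":1,"dx":-0.006,"dy":0,"dz":-0.02,"yaw":0},
    {"jaw":1,"dx":0,"dy":0,"dz":-0.05,"yaw":0},
  ],
)

```text
clock: 3.85
tool_pos: [0.642, -0.0714, 0.1358]
eef_rot: [0.933, 0.36, -0.009, -0.003]
contact_force: [0.7, -0.0, -0.3]
opening: 0.004
```

```bash
cat >> h.py <<'E'
COL={'orange':(0,None),}
def carang(n,verbose=False):
    s=r.snapshot(n); uv,P=allpts(s); 
    hsv=cv2.cvtColor(s['frame'],cv2.COLOR_RGB2HSV).reshape(-1,3).astype(int)
    d=np.hypot(P[:,0]-C[0],P[:,1]-C[1]); a=np.arctan2(P[:,1]-C[1],P[:,0]-C[0])
    H=hsv[:,0]; S=hsv[:,1]; V=hsv[:,2]; out={}
    o=(d<.12)&(d>.072)&(abs(P[:,2]-.063)<.006)&(S>150)&(H<22)
    def add(k,m,off,lo=6):
        if m.sum()>=lo:
            c=P[m].mean(0)-np.r_[C,0]; out[k]=(round(np.degrees(np.arctan2(c[1],c[0]))-off,1),int(m.sum()))
    add('stripe',o,0)
    st=(d<.068)&(d>.04)&(P[:,2]>.083)&(P[:,2]<.096)
    if verbose: 
        import collections
        A=np.degrees(a[st]); print(np.c_[A,H[st],S[st],V[st]][np.argsort(A)].round()[::4].tolist())
    add('green',st&(H>55)&(H<85)&(S>70),72)
    add('blue',st&(H>95)&(H<115)&(S>70),144)
    add('white',st&(S<30)&(V>140),288)
    add('ora',st&(H<20)&(S>195),0)
    return s,out
E
python3 - <<'E'
from h import *
import time
togo(0.6245,-.0919,.073,-47.6)
for n in ('side','top','side'):
    t=r.get_state()['clock']; s,o=carang(n); print(t,n,o)
    cv2.imwrite(f'pics/f_{n}.png',cv2.cvtColor(s['frame'],cv2.COLOR_RGB2BGR))
a=np.hstack([cv2.imread('pics/f_top.png')[100:260,170:370],cv2.imread('pics/f_side.png')[130:290,200:400]])
cv2.imwrite('pics/c3.png',cv2.resize(a,None,fx=2,fy=2))
togo(0.6245,-.0919,.073,-47.6)
E
```

```text
t 3.85 pos [ 0.642  -0.0714  0.1358] yang -47.78 zax [-0.018 -0.001 -1.   ] F [ 0.7 -0.  -0.3] open 0.0
tool delta [-0.0258  0.0041  0.0631] yaw -0.003
3.85 side {'stripe': (np.float64(-30.9), 45), 'green': (np.float64(-32.8), 18), 'blue': (np.float64(-30.5), 35), 'white': (np.float64(-391.4), 39), 'ora': (np.float64(-71.7), 51)}
3.9 top {'blue': (np.float64(-23.3), 24)}
3.95 side {'stripe': (np.float64(-15.3), 44), 'green': (np.float64(-17.9), 27), 'blue': (np.float64(-14.0), 33), 'white': (np.float64(-377.0), 37), 'ora': (np.float64(-50.8), 50)}
t 4.0 pos [ 0.6483 -0.0706  0.1425] yang -47.77 zax [-0.001 -0.001 -1.   ] F [-0.5  0.6 -0.6] open 0.01
tool delta [-0.0319 -0.0002  0.0695] yaw -0.003
```

View pics/c3.png

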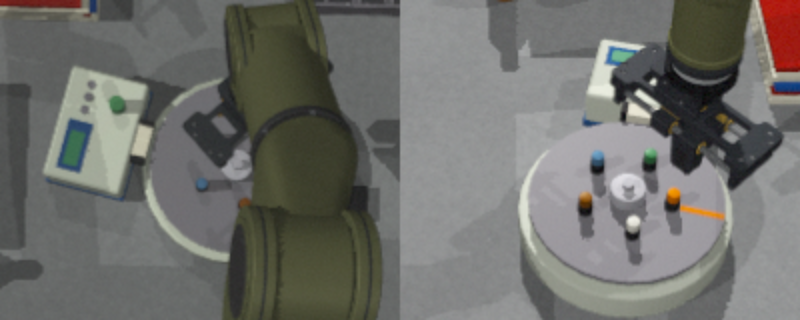

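The disc is coasting counter-clockwise at about 2.7 rad/s and the finger is clear. The side view shows the standards and stripe unobstructed. I'll move over the bare band (radius about 93 mm, angle -48°), staying high.

>>> play_rows(
  targets=[
    {"jaw":1,"dx":-0.006,"dy":0.009,"dz":0,"yaw":0},
    {"jaw":1,"dx":-0.006,"dy":0.009,"dz":0,"yaw":0},
    {"jaw":1,"dx":-0.006,"dy":0.009,"dz":0,"yaw":0},
    {"jaw":1,"dx":-0.006,"dy":0.009,"dz":0,"yaw":0},
    {"jaw":1,"dx":-0.006,"dy":0.009,"dz":0,"yaw":0},
  ],
)

```text
clock: 4.5
tool_pos: [0.6567, -0.1261, 0.1393]
eef_rot: [0.932, 0.361, -0.002, -0.001]
contact_force: [0.5, -0.8, 0.3]
opening: 0.005
```

```bash
python3 - <<'E'
from h import *
togo(.6536,-.1237,.080,-47.6)
for n in ('side',):
    t=r.get_state()['clock']; s,o=carang(n); print(t,n,o)
E
```

```text
t 4.5 pos [ 0.6567 -0.1261  0.1393] yang -47.62 zax [-0.004  0.    -1.   ] F [ 0.5 -0.8  0.3] open 0.01
tool delta [-0.0005 -0.0037  0.0593] yaw -0.0
4.5 side {'stripe': (np.float64(67.6), 7), 'green': (np.float64(70.1), 28), 'blue': (np.float64(-289.7), 37), 'white': (np.float64(-292.1), 36), 'ora': (np.float64(1.1), 53)}
```

>>> play_rows(
  targets=[
    {"jaw":1,"dx":0,"dy":-0.003,"dz":0.012,"yaw":0},
    {"jaw":1,"dx":0,"dy":0,"dz":0.012,"yaw":0},
    {"jaw":1,"dx":0,"dy":0,"dz":0.012,"yaw":0},
    {"jaw":1,"dx":0,"dy":0,"dz":0.012,"yaw":0},
    {"jaw":1,"dx":0,"dy":0,"dz":0.003,"yaw":0},
  ],
)

```text
clock: 5.05
tool_pos: [0.6529, -0.1269, 0.0823]
eef_rot: [0.933, 0.36, -0.003, -0.001]
contact_force: [1.1, 0.0, 0.1]
opening: 0.003
```

```bash
python3 - <<'E'
from h import *
togo(.6536,-.1237,.080,-47.6)
for n in ('side','top'):
    t=r.get_state()['clock']; s,o=carang(n); print(t,n,o)
    cv2.imwrite(f'pics/g_{n}.png',cv2.cvtColor(s['frame'],cv2.COLOR_RGB2BGR))
a=np.hstack([cv2.imread('pics/g_top.png')[100:260,170:370],cv2.imread('pics/g_side.png')[130:290,200:400]])
cv2.imwrite('pics/c4.png',cv2.resize(a,None,fx=2,fy=2))
E
```

```text
t 5.05 pos [ 0.6529 -0.1269  0.0823] yang -47.81 zax [-0.007 -0.001 -1.   ] F [1.1 0.  0.1] open 0.0
tool delta [ 0.0026 -0.0019  0.0023] yaw -0.004
5.05 side {'stripe': (np.float64(143.7), 38), 'green': (np.float64(-213.1), 35), 'blue': (np.float64(-215.8), 35), 'ora': (np.float64(147.0), 28)}
5.1 top {'stripe': (np.float64(150.2), 39), 'green': (np.float64(-209.8), 24), 'white': (np.float64(-208.1), 23), 'ora': (np.float64(149.5), 19)}
```

View pics/c4.png

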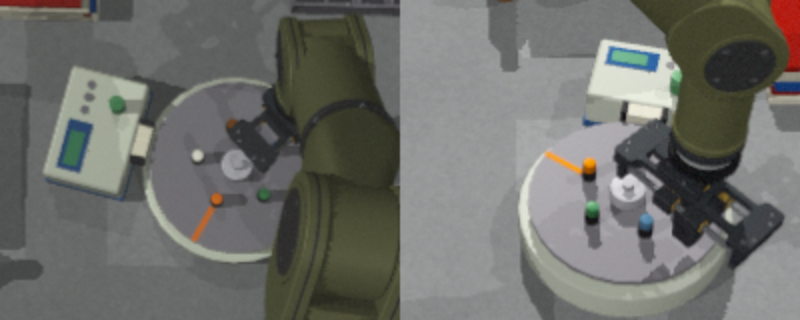

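Both views are clear. I'll let it coast with the arm holding still, and log the angle over time.

```bash
cat > log.py <<'E'
from h import *
import sys,json,os
N=int(sys.argv[1]); step=int(sys.argv[2])
fn='log.json'; L=json.load(open(fn)) if os.path.exists(fn) else []
for i in range(N):
    t=r.get_state()['clock']
    if i%step: r.snapshot('side'); continue
    s,o=carang('side')
    v=[o[k][0] for k in('green','blue','white') if k in o and o[k][1]>15]
    if not v: v=[o['stripe'][0]] if 'stripe' in o else []
    if v:
        z=np.exp(1j*np.radians(np.array(v,float))).mean(); L.append([t,float(np.degrees(np.angle(z))),float(abs(z))])
json.dump(L,open(fn,'w'))
A=np.array(L); u=np.degrees(np.unwrap(np.radians(A[:,1])))
print(np.c_[A[:,0],u,A[:,2]][-12:].round(2).tolist())
print('speed rad/s last', np.radians(np.polyfit(A[-5:,0],u[-5:],1)[0]))
togo(.6536,-.1237,.080,-47.6)
E
python3 log.py 60 4
```

```text
[[5.75, 233.8, 1.0], [5.95, 257.3, 1.0], [6.15, 279.4, 1.0], [6.35, 302.9, 1.0], [6.55, 324.05, 1.0], [6.75, 344.35, 1.0], [6.95, 364.45, 1.0], [7.15, 383.45, 1.0], [7.35, 403.65, 1.0], [7.55, 422.35, 1.0], [7.75, 440.1, 1.0], [7.95, 457.65, 1.0]]
speed rad/s last 1.6131205611557577
t 8.15 pos [ 0.6543 -0.1278  0.0848] yang -47.87 zax [-0.003 -0.001 -1.   ] F [0.5 0.1 0. ] open 0.01
tool delta [ 0.0022 -0.0035  0.0048] yaw -0.005
```

```bash
python3 log.py 100 4; cat > fit.py <<'E'
import json,numpy as np
from scipy.optimize import least_squares
A=np.array(json.load(open('log.json'))); t=A[:,0]; u=np.degrees(np.unwrap(np.radians(A[:,1])))
def model(p,t):
    t0=t-5; k,c,w0,th0=p # w' = -k w - c
    return th0+ (w0+c/k)*(1-np.exp(-k*t0))/k - c/k*t0
f=least_squares(lambda p:model(p,t)-u,[.15,1,140,150],loss='soft_l1',f_scale=1.5); p=f.x
print('p',p,'resid',np.std(f.fun))
for T in np.arange(t[-1],t[-1]+14,.25):
    w=(p[2]+p[1]/p[0])*np.exp(-p[0]*(T-5))-p[1]/p[0]
    if w<=0: break
    print(round(T,2),'stripe-window',round((model(p,T)-76.5+180)%360-180,1),'w',round(np.radians(w),3))
E
python3 fit.py
```

```text
[[10.75, 646.0, 1.0], [10.95, 657.1, 1.0], [11.15, 666.5, 1.0], [11.35, 676.1, 1.0], [11.55, 685.6, 1.0], [11.75, 694.65, 1.0], [11.95, 703.15, 1.0], [12.15, 711.8, 1.0], [12.35, 720.0, 1.0], [12.55, 728.05, 1.0], [12.75, 736.1, 1.0], [12.95, 743.55, 1.0]]
speed rad/s last 0.6946410422937435
t 13.15 pos [ 0.6543 -0.1277  0.0848] yang -47.87 zax [-0.003 -0.001 -1.   ] F [ 0.8 -0.3  0.1] open 0.0
tool delta [ 0.0022 -0.0035  0.0048] yaw -0.005
p [  0.15400328   0.72374072 135.44492977 138.15318011] resid 0.6838861355836334
12.95 stripe-window -53.2 w 0.637
13.2 stripe-window -44.3 w 0.61
13.45 stripe-window -35.7 w 0.584
13.7 stripe-window -27.5 w 0.559
13.95 stripe-window -19.7 w 0.534
14.2 stripe-window -12.2 w 0.511
14.45 stripe-window -5.1 w 0.489
14.7 stripe-window 1.8 w 0.467
14.95 stripe-window 8.3 w 0.446
15.2 stripe-window 14.6 w 0.426
15.45 stripe-window 20.5 w 0.407
15.7 stripe-window 26.2 w 0.389
15.95 stripe-window 31.7 w 0.371
16.2 stripe-window 36.9 w 0.354
16.45 stripe-window 41.8 w 0.337
16.7 stripe-window 46.5 w 0.322
16.95 stripe-window 51.0 w 0.306
17.2 stripe-windo
[... 569 characters left out ...]
21.7 stripe-window 103.7 w 0.105
21.95 stripe-window 105.1 w 0.098
22.2 stripe-window 106.5 w 0.091
22.45 stripe-window 107.7 w 0.084
22.7 stripe-window 108.9 w 0.078
22.95 stripe-window 110.0 w 0.072
23.2 stripe-window 111.0 w 0.066
23.45 stripe-window 111.9 w 0.061
23.7 stripe-window 112.7 w 0.055
23.95 stripe-window 113.4 w 0.05
24.2 stripe-window 114.1 w 0.045
24.45 stripe-window 114.7 w 0.04
24.7 stripe-window 115.3 w 0.036
24.95 stripe-window 115.8 w 0.031
25.2 stripe-window 116.2 w 0.027
25.45 stripe-window 116.5 w 0.023
25.7 stripe-window 116.8 w 0.019
25.95 stripe-window 117.1 w 0.015
26.2 stripe-window 117.3 w 0.011
26.45 stripe-window 117.4 w 0.008
26.7 stripe-window 117.5 w 0.004
```

The model fits well (0.7° residual), and the coast requirement is long met. The stripe crosses the window at about t = 14.63 at 0.47 rad/s. I'll lower to a near hover.

>>> play_rows(
  targets=[
    {"jaw":1,"dx":0,"dy":-0.001,"dz":0.004,"yaw":0},
    {"jaw":1,"dx":0,"dy":0,"dz":0.004,"yaw":0},
    {"jaw":1,"dx":0,"dy":0,"dz":0.003,"yaw":0},
    {"jaw":1,"dx":0,"dy":0,"dz":0.001,"yaw":0},
    {"jaw":1,"dx":0,"dy":0,"dz":0,"yaw":0},
  ],
)

```text
clock: 13.65
tool_pos: [0.6533, -0.1268, 0.0713]
eef_rot: [0.933, 0.359, -0.002, -0.0]
contact_force: [-0.4, 0.4, -0.7]
opening: 0.005
```

```bash
python3 log.py 8 2; python3 fit.py | head -12
```

```text
[[11.55, 685.6, 1.0], [11.75, 694.65, 1.0], [11.95, 703.15, 1.0], [12.15, 711.8, 1.0], [12.35, 720.0, 1.0], [12.55, 728.05, 1.0], [12.75, 736.1, 1.0], [12.95, 743.55, 1.0], [13.65, 768.0, 1.0], [13.75, 771.6, 1.0], [13.85, 774.9, 1.0], [13.95, 778.05, 1.0]]
speed rad/s last 0.6056403671888676
t 14.05 pos [ 0.6535 -0.1269  0.0718] yang -47.87 zax [-0.003 -0.001 -1.   ] F [-0.3  0.   0.6] open 0.0
tool delta [ 0.0022 -0.0023 -0.0082] yaw -0.005
p [  0.16009705   0.25332308 135.93240085 137.91160821] resid 0.6659865936744579
13.95 stripe-window -18.8 w 0.545
14.2 stripe-window -11.1 w 0.523
14.45 stripe-window -3.8 w 0.501
14.7 stripe-window 3.2 w 0.48
14.95 stripe-window 10.0 w 0.46
15.2 stripe-window 16.4 w 0.441
15.45 stripe-window 22.6 w 0.423
15.7 stripe-window 28.5 w 0.405
15.95 stripe-window 34.2 w 0.388
16.2 stripe-window 39.7 w 0.372
16.45 stripe-window 44.9 w 0.356
```

The crossing is now predicted at t ≈ 14.58, with 9 mm left to the disc. I'll time contact for about 14.5.

>>> play_rows(
  targets=[
    {"jaw":1,"dx":0,"dy":0,"dz":0.001,"yaw":0},
    {"jaw":1,"dx":0,"dy":0,"dz":0.001,"yaw":0},
    {"jaw":1,"dx":0,"dy":0,"dz":0.003,"yaw":0},
    {"jaw":1,"dx":0,"dy":0,"dz":0.004,"yaw":0},
    {"jaw":1,"dx":0,"dy":0,"dz":0.006,"yaw":0},
  ],
)

```text
clock: 14.55
tool_pos: [0.6574, -0.1244, 0.063]
eef_rot: [0.933, 0.36, 0.002, 0.0]
contact_force: [-12.7, 8.6, 66.5]
opening: 0.005
```

```bash
python3 log.py 3 1
```

```text
[[12.15, 711.8, 1.0], [12.35, 720.0, 1.0], [12.55, 728.05, 1.0], [12.75, 736.1, 1.0], [12.95, 743.55, 1.0], [13.65, 768.0, 1.0], [13.75, 771.6, 1.0], [13.85, 774.9, 1.0], [13.95, 778.05, 1.0], [14.55, 795.05, 1.0], [14.6, 796.15, 1.0], [14.65, 796.2, 1.0]]
speed rad/s last 0.480053102622122
t 14.7 pos [ 0.6582 -0.1239  0.0633] yang -47.78 zax [ 0.007  0.001 -1.   ] F [-5.5  5.6 33.8] open 0.0
tool delta [-0.0032 -0.0031 -0.0167] yaw -0.003
```

The disc stopped at 76.2° against the window's 76.5°, and the finger is pressing. I'll hold briefly and confirm.

```bash
python3 log.py 6 1 | tail -3
```

```text
speed rad/s last -0.0017453292520244704
t 15.0 pos [ 0.6581 -0.1239  0.0633] yang -47.79 zax [ 0.007  0.001 -1.   ] F [-5.8  5.1 34. ] open 0.01
tool delta [-0.0031 -0.0031 -0.0167] yaw -0.003
```

>>> play_rows(
  targets=[
    {"jaw":1,"dx":0,"dy":0,"dz":0.001,"yaw":0},
    {"jaw":1,"dx":0,"dy":0,"dz":0,"yaw":0},
    {"jaw":1,"dx":0,"dy":0,"dz":-0.005,"yaw":0},
    {"jaw":1,"dx":0,"dy":0,"dz":-0.02,"yaw":0},
    {"jaw":1,"dx":0,"dy":0,"dz":-0.03,"yaw":0},
  ],
)

```text
clock: 15.5
tool_pos: [0.6551, -0.1229, 0.1157]
eef_rot: [0.933, 0.361, 0.001, -0.001]
contact_force: [0.6, 0.2, -0.3]
opening: 0.007
```

```bash
python3 log.py 6 1
```

```text
[[14.7, 795.6, 1.0], [14.75, 795.7, 1.0], [14.8, 795.55, 1.0], [14.85, 795.8, 1.0], [14.9, 795.4, 1.0], [14.95, 795.75, 1.0], [15.5, 800.5, 1.0], [15.55, 801.25, 1.0], [15.6, 801.55, 1.0], [15.65, 801.8, 1.0], [15.7, 802.1, 1.0], [15.75, 802.75, 1.0]]
speed rad/s last 0.12391837689158298
t 15.8 pos [ 0.656  -0.1228  0.1161] yang -47.72 zax [ 0.003  0.002 -1.   ] F [ 0.3 -0.1 -0.9] open 0.01
tool delta [-0.0025 -0.001   0.0361] yaw -0.002
```

Lift-off nudged the disc: it's creeping at about 0.12 rad/s and is about 6° past the window. I'll go back down, stop it gently, bring it back with the pressed fingertip, and release more carefully.

>>> play_rows(
  targets=[
    {"jaw":1,"dx":0,"dy":0,"dz":0.012,"yaw":0},
    {"jaw":1,"dx":0,"dy":0,"dz":0.014,"yaw":0},
    {"jaw":1,"dx":0,"dy":0,"dz":0.012,"yaw":0},
    {"jaw":1,"dx":0,"dy":0,"dz":0.005,"yaw":0},
    {"jaw":1,"dx":0,"dy":0,"dz":0.002,"yaw":0},
  ],
)

```text
clock: 16.3
tool_pos: [0.6534, -0.1221, 0.0634]
eef_rot: [0.933, 0.361, -0.001, -0.002]
contact_force: [-3.6, 2.2, 24.8]
opening: 0.008
```

```bash
python3 log.py 2 1
```

```text
[[14.8, 795.55, 1.0], [14.85, 795.8, 1.0], [14.9, 795.4, 1.0], [14.95, 795.75, 1.0], [15.5, 800.5, 1.0], [15.55, 801.25, 1.0], [15.6, 801.55, 1.0], [15.65, 801.8, 1.0], [15.7, 802.1, 1.0], [15.75, 802.75, 1.0], [16.3, 807.35, 1.0], [16.35, 807.6, 1.0]]
speed rad/s last 0.14688323547047272
t 16.4 pos [ 0.6539 -0.122   0.0638] yang -47.68 zax [-0.003  0.004 -1.   ] F [-0.3  0.9  0.5] open 0.0
tool delta [-0.0014  0.001  -0.0162] yaw -0.001
```

>>> play_rows(
  targets=[
    {"jaw":1,"dx":0,"dy":0,"dz":0.001,"yaw":0},
    {"jaw":1,"dx":-0.004,"dy":0,"dz":0.001,"yaw":0},
    {"jaw":1,"dx":-0.004,"dy":0,"dz":0.001,"yaw":0},
    {"jaw":1,"dx":-0.004,"dy":0,"dz":0.001,"yaw":0},
    {"jaw":1,"dx":-0.003,"dy":0,"dz":0.001,"yaw":0},
  ],
)

```text
clock: 16.9
tool_pos: [0.647, -0.1279, 0.0636]
eef_rot: [0.932, 0.362, 0.004, -0.003]
contact_force: [0.1, 2.6, 6.2]
opening: 0.01
```

```bash
python3 log.py 4 1
```

```text
[[15.5, 800.5, 1.0], [15.55, 801.25, 1.0], [15.6, 801.55, 1.0], [15.65, 801.8, 1.0], [15.7, 802.1, 1.0], [15.75, 802.75, 1.0], [16.3, 807.35, 1.0], [16.35, 807.6, 1.0], [16.9, 803.15, 1.0], [16.95, 802.35, 1.0], [17.0, 802.45, 1.0], [17.05, 802.9, 1.0]]
speed rad/s last -0.1321079987663281
t 17.1 pos [ 0.6471 -0.1279  0.0635] yang -47.57 zax [ 0.006  0.008 -1.   ] F [0.2 1.5 6.6] open 0.0
tool delta [ 0.0078  0.0013 -0.0164] yaw 0.001
```

>>> play_rows(
  targets=[
    {"jaw":1,"dx":-0.004,"dy":0,"dz":0.001,"yaw":0},
    {"jaw":1,"dx":-0.004,"dy":0,"dz":0.001,"yaw":0},
    {"jaw":1,"dx":-0.004,"dy":0,"dz":0.001,"yaw":0},
    {"jaw":1,"dx":-0.003,"dy":0,"dz":0.001,"yaw":0},
    {"jaw":1,"dx":0,"dy":0,"dz":0.001,"yaw":0},
  ],
)

```text
clock: 17.6
tool_pos: [0.6402, -0.1323, 0.0636]
eef_rot: [0.932, 0.363, 0.01, -0.004]
contact_force: [-0.1, 0.5, 5.9]
opening: 0.003
```

```bash
python3 log.py 4 1
```

```text
[[15.7, 802.1, 1.0], [15.75, 802.75, 1.0], [16.3, 807.35, 1.0], [16.35, 807.6, 1.0], [16.9, 803.15, 1.0], [16.95, 802.35, 1.0], [17.0, 802.45, 1.0], [17.05, 802.9, 1.0], [17.6, 797.75, 1.0], [17.65, 798.25, 1.0], [17.7, 798.4, 1.0], [17.75, 798.4, 1.0]]
speed rad/s last -0.1233813525063648
t 17.8 pos [ 0.6405 -0.1321  0.0636] yang -47.41 zax [ 0.016  0.014 -1.   ] F [-0.9  1.   5.3] open 0.01
tool delta [ 0.0157  0.0026 -0.0161] yaw 0.003
```

The stripe is now at 78.3°, about 2° off, with about 5 N of press and little side force. I'll relax for two rows and then lift straight off.

>>> play_rows(
  targets=[
    {"jaw":1,"dx":0,"dy":0,"dz":0,"yaw":0},
    {"jaw":1,"dx":0,"dy":0,"dz":0,"yaw":0},
    {"jaw":1,"dx":0,"dy":0,"dz":-0.03,"yaw":0},
    {"jaw":1,"dx":0,"dy":0,"dz":-0.03,"yaw":0},
    {"jaw":1,"dx":0,"dy":0,"dz":-0.01,"yaw":0},
  ],
)

```text
clock: 18.3
tool_pos: [0.6374, -0.1333, 0.1324]
eef_rot: [0.932, 0.363, 0.008, -0.005]
contact_force: [0.6, 0.3, -0.1]
opening: -0.003
```

```bash
python3 log.py 8 1
```

```text
[[17.6, 797.75, 1.0], [17.65, 798.25, 1.0], [17.7, 798.4, 1.0], [17.75, 798.4, 1.0], [18.3, 799.15, 1.0], [18.35, 799.6, 1.0], [18.4, 799.1, 1.0], [18.45, 799.75, 1.0], [18.5, 800.25, 1.0], [18.55, 800.2, 1.0], [18.6, 800.2, 1.0], [18.65, 800.35, 1.0]]
speed rad/s last 0.04014257279589426
t 18.7 pos [ 0.6354 -0.1327  0.1288] yang -47.37 zax [ 0.005  0.016 -1.   ] F [-0.3 -0.2  0.1] open 0.0
tool delta [0.0188 0.0061 0.0491] yaw 0.004
```

```bash
python3 log.py 30 2
```

```text
[[19.0, 801.2, 1.0], [19.1, 800.8, 1.0], [19.2, 800.95, 1.0], [19.3, 800.7, 1.0], [19.4, 801.45, 1.0], [19.5, 801.35, 1.0], [19.6, 801.4, 1.0], [19.7, 802.0, 1.0], [19.8, 802.2, 1.0], [19.9, 801.55, 1.0], [20.0, 801.6, 1.0], [20.1, 801.8, 1.0]]
speed rad/s last -0.017453292519948798
t 20.2 pos [ 0.6362 -0.1329  0.1302] yang -47.38 zax [ 0.007  0.015 -1.   ] F [0.2 0.1 0. ] open 0.0
tool delta [0.0182 0.0054 0.0505] yaw 0.004
```

```bash
python3 log.py 70 5; python3 - <<'E'
from h import *
for n in('side','top'):
    s,o=carang(n); print(n,o)
    cv2.imwrite(f'pics/h_{n}.png',cv2.cvtColor(s['frame'],cv2.COLOR_RGB2BGR))
a=np.hstack([cv2.imread('pics/h_top.png')[100:260,170:370],cv2.imread('pics/h_side.png')[130:290,200:400]])
cv2.imwrite('pics/c5.png',cv2.resize(a,None,fx=2,fy=2))
a=np.hstack([cv2.imread('pics/h_top.png')[140:200,220:300],cv2.imread('pics/h_side.png')[170:230,290:370]])
cv2.imwrite('pics/c6.png',cv2.resize(a,None,fx=5,fy=5,interpolation=cv2.INTER_CUBIC))
E
```

```text
[[20.7, 802.15, 1.0], [20.95, 802.1, 1.0], [21.2, 802.0, 1.0], [21.45, 802.25, 1.0], [21.7, 802.15, 1.0], [21.95, 802.0, 1.0], [22.2, 801.95, 1.0], [22.45, 802.25, 1.0], [22.7, 802.0, 1.0], [22.95, 802.15, 1.0], [23.2, 801.5, 1.0], [23.45, 802.1, 1.0]]
speed rad/s last -0.005585053606383368
t 23.7 pos [ 0.6362 -0.1328  0.1302] yang -47.38 zax [ 0.007  0.015 -1.   ] F [-0.   0.5 -0.5] open 0.01
tool delta [0.0182 0.0054 0.0504] yaw 0.004
side {'green': (np.float64(82.9), 27), 'blue': (np.float64(-278.4), 38), 'ora': (np.float64(-31.8), 32)}
top {'stripe': (np.float64(79.9), 38), 'green': (np.float64(78.6), 25), 'blue': (np.float64(-281.6), 25), 'white': (np.float64(-278.8), 22), 'ora': (np.float64(81.8), 18)}
```

View pics/c5.png

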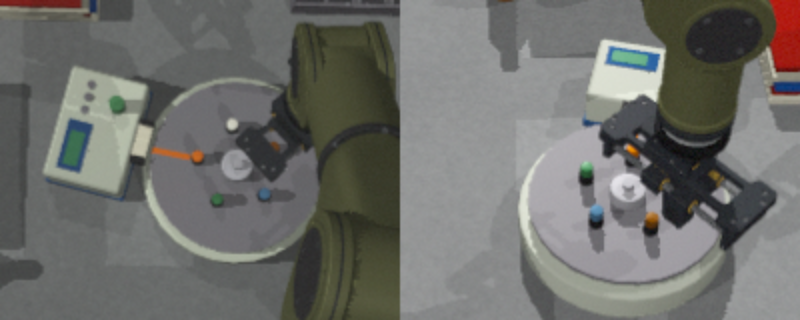

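View pics/c6.png

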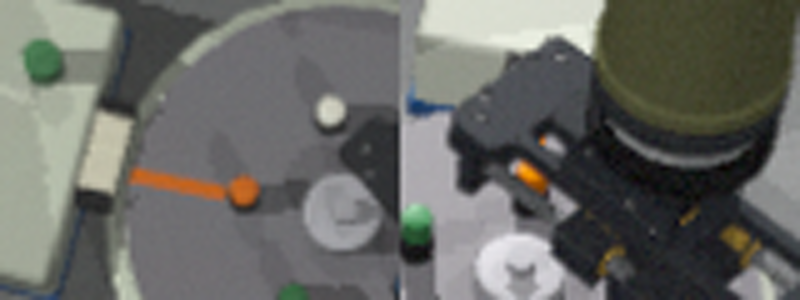

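The disc has been at rest since about t = 20.5. In the top view the stripe end, crop pixel (133,177), faces the white strip, whose mid-edge is at (124,153). That is about 7–11 mm off along the rim, within the 20 mm allowed. The finger is clear, 67 mm above the disc, so I'm handing in.

```bash
python3 - <<'E'
from h import *
s0=cv2.imread('pics/top0.png'); s1=cv2.imread('pics/h_top.png')
d=cv2.absdiff(s0,s1).max(2)
for n,(x,y) in dict(beaker=(122,183),bottle=(122,235),flask=(412,155),jar=(425,208),rack=(412,282),spare=(228,153),lens=(348,201)).items(): print(n,d[y-12:y+12,x-12:x+12].mean().round(1))
print(r.finish_job())
E
```

```text
beaker 8.0
bottle 7.7
flask 9.1
jar 17.4
rack 10.0
spare 17.9
lens 32.8
the job is handed in; nothing more can be done
None
```

I flicked the carousel round by its green standard and let it coast. I then stopped it with the stripe at the white strip, lifted off and handed the job in; no verdict was reported.

- **Coast:** it left the finger at about 2.7 rad/s and ran untouched for about 10.7 s. It was still turning at about 0.5 rad/s when I braked.
- **Stop:** I pressed on the bare band and held it still for about 0.4 s, with roughly 34 N (66 N peak). The stripe was then within 1° of the strip.
- **What went wrong:** lifting off set the disc creeping at about 0.12 rad/s. I pressed again at about 11° past the strip, drew it back with the pressed fingertip to about 2°, and released more gently. It crept a little further and came to rest.
- **Final position:** it had been at rest for about 3 s before I handed in, with the finger 67 mm above the disc. The cameras disagree slightly: the top view puts the stripe 3.4° (about 7 mm) past the strip's middle, the side view 5.5° (about 11 mm). Both are inside the 20 mm allowed.
- **Bystanders:** I never touched any of them. A rough before-and-after picture comparison showed little change for most. The jar and the spare standard changed more, and the lens case most. I put the lens case change down to the arm covering it, but I did not re-measure their positions.

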